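# Pack the drawer knobs and hold up the tote

### The job

Tip all the wooden knobs out of the steel beaker into the plywood tote and stand the beaker back upright on the bench. Then take the tote by its handle, lift it, keeping it level, until it is a good 10 cm clear of the bench, keep it still there for a few seconds with everything in it, and finish still holding it in the air. Leave the other things on the bench where they are.

Things in the scene. Friction and masses are not known exactly. Their poses are not given: they have to be found in the camera images.
- tote: Loose open plywood tote, 0.45 to 0.75 kg. Origin: centre of underside; x along its length and handle, about away from the robot. 260 (x) x 170 (y) mm; floor 6 mm thick, side walls 60 high, 9 thick; end boards 12 thick, 170 wide up to 60 high, sloping in to 50 wide at 145 high. Open bays each side of the handle, 236 x 65 mm seen from above: the -y one empty, a sanding block in the +y one.
- tote_handle (a point): Middle of the tote's handle, a straight wooden rail 22 mm wide (y), 30 mm tall and 236 mm in free length along the tote's x, its middle 120 mm above the tote's underside. The loaded tote balances within about 12 mm of this point.
- beaker: Round open steel beaker, loose, upright on the bench, 0.11 kg empty. Origin: centre of underside; z along its axis to the mouth. 105 mm high; outside diameter 62 mm at the foot, widening evenly to 71 at the rim (68 at 75 mm height); wall 2, floor 3 mm; yaw means nothing. The four knobs in it roll out once it is tipped 20 to 30 degrees past horizontal.
- beaker_rim (a point): Centre of the beaker's mouth, 105 mm above its underside on the axis.
- knob0_c (a point): Centre of knob 0: a turned wooden ball knob, 25 mm in diameter, with a small brass-lined hole, 11 g; it rolls; starts in the beaker.
- knob1_c (a point): Centre of knob 1: a turned wooden ball knob, 25 mm in diameter, with a small brass-lined hole, 11 g; it rolls; starts in the beaker.
- knob2_c (a point): Centre of knob 2: a turned wooden ball knob, 25 mm in diameter, with a small brass-lined hole, 11 g; it rolls; starts in the beaker.
- knob3_c (a point): Centre of knob 3: a turned wooden ball knob, 25 mm in diameter, with a small brass-lined hole, 11 g; it rolls; starts in the beaker.
- sanding_block: Cork sanding block 100 x 55 x 26 mm, 50 g, lying in the tote's +y bay; it stays in the tote. Origin: centre of its underside.
- glue: Bystander: white glue bottle 150 mm high, 54 mm in diameter, standing beyond the work. Origin: centre of its underside.
- offcut: Bystander: wooden offcut 160 x 45 x 20 mm lying at the robot's left. Origin: centre of its underside.
- screwdriver: Bystander: screwdriver lying on the bench at the robot's right. 200 mm long, 26 mm thick at its red handle. Origin: under its middle.
Mind the look-alikes: they are no part of the job. Of the things that look like the beaker, the middle-sized one is meant.

How it is judged (in metres and radians):
On the way, in this order (a step that is already met when the one before it is completed fails the run):
1. all four knobs lie in the tote (x of knob0_c in the frame of tote between -0.12 and 0.12 m and y of knob0_c in the frame of tote between -0.078 and 0.078 m and z of knob0_c in the frame of tote between 0 and 0.06 m and x of knob1_c in the frame of tote between -0.12 and 0.12 m and y of knob1_c in the frame of tote between -0.078 and 0.078 m and z of knob1_c in the frame of tote between 0 and 0.06 m and x of knob2_c in the frame of tote between -0.12 and 0.12 m and y of knob2_c in the frame of tote between -0.078 and 0.078 m and z of knob2_c in the frame of tote between 0 and 0.06 m and x of knob3_c in the frame of tote between -0.12 and 0.12 m and y of knob3_c in the frame of tote between -0.078 and 0.078 m and z of knob3_c in the frame of tote between 0 and 0.06 m and x of sanding_block in the frame of tote between -0.12 and 0.12 m and y of sanding_block in the frame of tote between -0.078 and 0.078 m and z of sanding_block in the frame of tote between 0 and 0.06 m), for 0.2 s.
2. the empty beaker stands upright on the bench, let go, the knobs still in the tote (all of step 1 and height (world z) of beaker below 0.005 m and angle between beaker's own z axis and vertical below 0.1 rad and linear speed of beaker below 0.03 m/s and contact force between beaker and the arm below 0.1 N and contact force between beaker and the fingers below 0.1 N), for 0.2 s.
3. the tote is held still and level, well clear of the bench, for 1.5 s (all of step 1 and height (world z) of tote above 0.08 m and angle between tote's own z axis and vertical below 0.09 rad and linear speed of tote below 0.03 m/s and angular speed of tote below 0.15 rad/s and contact force between tote and the fingers above 3 N and contact force between tote and glue below 0.2 N and contact force between tote and offcut below 0.2 N and contact force between tote and screwdriver below 0.2 N and contact force between tote and beaker below 0.2 N), for 1.5 s.
At the end, for the whole second after the job is handed in: The tote is held by the fingers with its underside more than 80 mm above the bench, level within 0.09 rad and still, touched by none of the other things; all four knobs and the sanding block are in it; the empty beaker stands upright (within 0.1 rad) on the bench, at rest and not touched (all of step 3 and height (world z) of beaker below 0.005 m and angle between beaker's own z axis and vertical below 0.1 rad and linear speed of beaker below 0.03 m/s and contact force between beaker and the arm below 0.1 N and contact force between beaker and the fingers below 0.1 N); the arm keeps its last pose, push and grip.
It fails at once if the tote is tipped by more than 0.25 rad (angle between tote's own z axis and vertical above 0.25 rad).
It fails at once if the glue is pushed more than 30 mm from its place (distance of glue from where it was at the start of the episode above 0.03 m).
It fails at once if the offcut is pushed more than 30 mm from its place (distance of offcut from where it was at the start of the episode above 0.03 m).
It fails at once if the screwdriver is pushed more than 30 mm from its place (distance of screwdriver from where it was at the start of the episode above 0.03 m).
It also fails if it takes over 72 s, if anything falls off the work surface, if the arm or the gripper's body presses on something with over 40 N, if the wrist force passes 120 N, or if a joint passes its speed limit or range.

### The arm

A 6-joint arm with a two-finger parallel gripper is mounted at the origin on the work surface. World frame = base frame: x ahead of the robot, y to its left, z up, the work surface at z = 0. Lengths are in m, angles in degrees, forces in N, time in s.
With the tool pointing down it reaches from about 0.325 to 0.85 m from the base axis. Payload 4.4 kg.
Tool frame: the origin (TCP) lies on the mounting face of the last link; the fingertips stand 199 mm ahead of it and the grasp point (between the pads) lies 180 mm ahead of it; z points along the fingers, y is the line along which they close (so a half turn about z gives the same grasp; the last joint's range is limited). The gripper opens to 94 mm and grips with 3 to 60 N. Pads are 16 mm wide; open, the fingers measure 119 mm over their backs; the gripper's body (75 mm by 177 mm) begins 78 mm behind the grasp point.
Start: joints at [-72.393, 11.837, 88.321, -0, 79.842, -8.623], TCP at [0.254, -0.516, 0.405] pointing down, gripper open.
Joint ranges: [-156.59, 156.59], [-49.26, 127.26], [12.9, 141.05], [-63.56, 243.56], [4.71, 150.69], [-161.64, 161.64]. Speed limits (degrees/s): [159.86, 159.86, 180, 180, 180, 180].

### API

Orientations are given as [roll, pitch, yaw] about the fixed x, y, z axes, in that order (R = Rz(yaw) Ry(pitch) Rx(roll)).
In Python, from station import r gives the robot as it stands.
- The arm moves only by the tool move_arm, never from a script. Its argument "increments" is a list of rows, each a list of 2 entries, a list of its own where there are three numbers: the shift along the tool's x, y, z in mm, then the turn, a rotation vector about the tool's x, y, z in rad. In form: [[[dx, dy, dz], [wx, wy, wz]], ...]. A call has exactly 10 rows; each row is the pose to reach, as a shift and turn from the pose commanded when the call began, along the tool's axes at that moment; what a row does not reach only later rows make up. A row lasts 1/8 s, in which the tool goes at most 62.5 mm and 10.7 degrees, less where a joint would pass 70% of its speed; a pose out of reach is approached as far as the arm can. A call with a gripper value outside its range is refused whole. "fingers" is the finger opening in mm, from 0 to 94, set as the call begins (left out, the last holds). The fingers move at their own pace and stop on an object; "newtons" is the grip in N (left out, the last holds). Time passes only in rows, so rows that repeat a pose let the fingers close, or fill a call up. It gives the time, the measured TCP pose, the force, the opening and the grip force at its end, in the units of the state.
- r.observe(): the state, without advancing time (a new reading comes with each control period).
- r.capture(name): name is "scene" or "top" or "wrist"; returns a dict with "pixels" (420x560x3 uint8, red, green, blue), "depth" (420x560 float32, m along the optical axis (not along the pixel's ray), 0 where there is no reading), "intrinsics" (3x3 intrinsics, pixels), "world_from_camera" (4x4, takes a point from camera to world coordinates); the wrist camera has in their place "hand_eye" (4x4, takes a point from camera to tool coordinates, whose origin is the TCP and whose axes are the flange's). Camera axes: x right, y down, z forward; pixel columns grow to the right and rows downward; lengths in m; the calibration is good to about 2 mm. A picture is of the moment at which its call begins: read the wrist's pose just before it.
- r.sign_off(): hands the job in; it is judged then, once.
The state is a dict: "time_s": time; "joint_pos": joint angles; "qvel": joint speeds; "joint_efforts": joint torques, N m; "ee_pos": TCP position; "tcp_rot": TCP orientation; "ft_force": force on the tool from outside, world axes, zero at the start; "ft_torque": the same for the moment, N m; "opening": finger opening in m; "gripper_force": force on a finger pad.
Only numpy, scipy, OpenCV 4.12 (cv2) and the standard library are available. Lean on these libraries where they do the work, as an engineer would, in place of code of your own. Each camera call takes 0.05 s, during which the arm holds its last target. There are 200 camera calls.

## Working session

There is one attempt and no reset: what is moved stays moved. The work goes in short steps, Python scripts to look and compute and a tool call to move; the robot and the scene stay as the last step left them, time stands still between calls to the robot, and variables do not carry over. Pictures are saved under pics/ and viewed, at most 10 in all, crops included, and the job is handed in when it is done.

Besides the shell and the picture viewer there is one more tool, called by a JSON object that holds its "api" and its "payload". move_arm: Moves the arm, as the interface text tells. Its arguments: {"type":"object","properties":{"increments":{"type":"array"},"fingers":{"type":"number"},"newtons":{"type":"number"}},"required":["increments"]}

```bash
mkdir -p pics; ls; python3 - <<'E'
from station import r
import cv2,numpy as np
s=r.observe();print({k:np.round(v,3) for k,v in s.items()})
for n in("scene","top"):
    c=r.capture(n);cv2.imwrite(f"pics/{n}0.png",c["pixels"][:,:,::-1]);np.savez(f"{n}0.npz",**c)
    print(n,c["intrinsics"].round(1).tolist(),c["world_from_camera"].round(3).tolist())
E
```

```text
pics
{'time_s': np.float64(0.0), 'joint_pos': array([-7.2392e+01,  1.1883e+01,  8.8403e+01, -1.0000e-03,  7.9841e+01,
       -8.6240e+00]), 'qvel': array([ 0.015,  0.058,  0.086, -0.008, -0.043, -0.043]), 'joint_efforts': array([ 1.0000e-03, -3.7088e+01, -2.8142e+01,  7.0000e-02,  3.6000e-02,
       -0.0000e+00]), 'ee_pos': array([ 0.254, -0.515,  0.404]), 'tcp_rot': array([-1.79874e+02, -1.80000e-02,  2.62320e+01]), 'ft_force': array([0.081, 0.387, 0.127]), 'ft_torque': array([ 0.02, -0.04,  0.02]), 'gripper_force': np.float64(0.0), 'opening': np.float64(0.094)}
scene [[432.0, 0.0, 281.2], [0.0, 432.0, 208.5], [0.0, 0.0, 1.0]] [[-0.826, 0.488, -0.283, 0.973], [0.564, 0.702, -0.435, 0.597], [-0.014, -0.519, -0.855, 1.264], [0.0, 0.0, 0.0, 1.0]]
top [[494.9, 0.0, 279.3], [0.0, 494.9, 206.6], [0.0, 0.0, 1.0]] [[-0.029, -0.998, 0.051, 0.511], [-1.0, 0.029, -0.007, 0.024], [0.005, -0.051, -0.999, 1.303], [0.0, 0.0, 0.0, 1.0]]
```

View pics/top0.png

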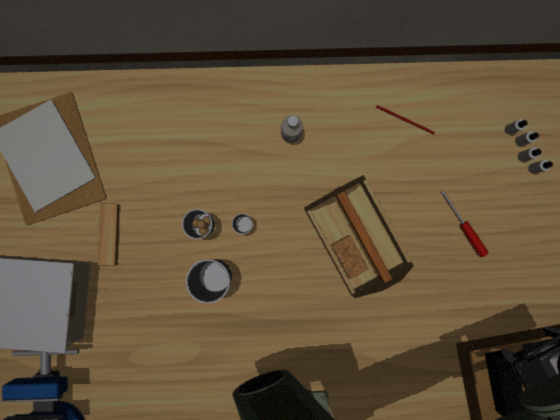

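View pics/scene0.png

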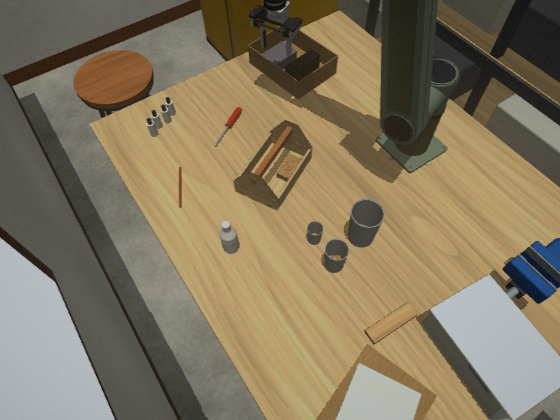

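The top view shows the knob-filled middle-sized beaker at (200,224). The small look-alike is at (243,225) and the large one at (210,280). The tote is around (358,237), with its handle running from (340,192) to (388,280) and the cork block at (349,257). The glue is at (292,128), the offcut at (108,234) and the screwdriver at (465,225). The scene view agrees.

```bash
cat > h.py <<'E'
import numpy as np,cv2
def cloud(c,T=None):
    K=c["intrinsics"];d=c["depth"];T=c["world_from_camera"] if T is None else T
    v,u=np.indices(d.shape)
    p=np.stack([(u-K[0,2])/K[0,0]*d,(v-K[1,2])/K[1,1]*d,d],-1)
    w=p@T[:3,:3].T+T[:3,3];w[d==0]=np.nan
    return w
E
python3 - <<'E'
from h import *
for n in("top","scene"):
    c=dict(np.load(n+"0.npz"));w=cloud(c);z=w[...,2];x=w[...,0];y=w[...,1]
    print(n,"bench",np.nanmedian(z[(x>.4)&(x<.7)&(abs(y)<.3)]))
    m=((z>.015)&(x>.33)&(x<.75)&(y>-.45)&(y<.45)).astype(np.uint8)
    k,l,st,ce=cv2.connectedComponentsWithStats(m)
    for i in range(1,k):
        if st[i,4]<40: continue
        p=w[l==i];zt=np.nanpercentile(p[:,2],98);t=p[p[:,2]>zt-.012]
        cc,rr=cv2.minEnclosingCircle(t[:,:2].astype(np.float32))
        print(ce[i].round(),st[i,4],"ztop",zt.round(3),"mean",t.mean(0).round(3),"circ",np.round(cc,3),round(rr,3),"bb",p.min(0).round(3),p.max(0).round(3))
    h=w[(z>.125)&(z<.14)&(x>.38)&(x<.68)&(y<-.04)&(y>-.35)&np.isfinite(z)]
    print("handle",cv2.minAreaRect(h[:,:2].astype(np.float32)),h.mean(0))
    tt=w[(z>.05)&(z<.15)&(x>.38)&(x<.68)&(y<-.0)&(y>-.35)]
    print("tote",cv2.minAreaRect(tt[:,:2].astype(np.float32)))
E
```

```text
top bench 0.0009793680277014882
[292. 137.] 89 ztop 0.099 mean [ 0.748 -0.02   0.094] circ [ 0.749 -0.02 ] 0.013 bb [ 0.744 -0.037  0.023] [ 0.75  -0.006  0.1  ]
[361. 244.] 4101 ztop 0.145 mean [ 0.491 -0.183  0.138] circ [ 0.493 -0.179] 0.133 bb [ 0.343 -0.313  0.015] [ 0.648 -0.048  0.149]
[114. 230.] 253 ztop 0.025 mean [0.527 0.444 0.02 ] circ [0.516 0.443] 0.079 bb [0.438 0.436 0.015] [0.595 0.45  0.026]
[197. 224.] 629 ztop 0.108 mean [0.537 0.222 0.104] circ [0.536 0.217] 0.037 bb [0.501 0.182 0.015] [0.572 0.253 0.11 ]
[239. 223.] 131 ztop 0.078 mean [0.536 0.113 0.074] circ [0.534 0.11 ] 0.026 bb [0.51  0.085 0.015] [0.56  0.135 0.081]
[205. 283.] 913 ztop 0.15 mean [0.399 0.193 0.146] circ [0.402 0.188] 0.051 bb [0.351 0.138 0.015] [0.452 0.239 0.154]
handle ((0.495292603969574, -0.181203693151474), (0.26119768619537354, 0.07842931151390076), 26.927322387695312) [ 0.49506875 -0.18115927  0.13352008]
tote ((0.4953232705593109, -0.18139232695102692), (0.2622424364089966, 0.17072570323944092), 26.83208465576172)
scene bench 0.0013790871766291568
[275. 164.] 3084 ztop 0.144 mean [ 0.496 -0.178  0.138] circ [ 0.493 -0.181] 0.135 bb [ 0.337 -0.312  0.015] [ 0.647 -0.046  0.151]
[365. 221.] 1270 ztop 0.149 mean [0.395 0.186 0.145] circ [0.399 0.188] 0.052 bb [0.347 0.137 0.015] [0.45  0.239 0.152]
[315. 231.] 264 ztop 0.077 mean [0.531 0.11  0.072] circ [0.532 0.111] 0.028 bb [0.505 0.085 0.015] [0.558 0.136 0.078]
[336. 254.] 617 ztop 0.107 mean [0.532 0.215 0.102] circ [0.534 0.218] 0.037 bb [0.496 0.181 0.015] [0.57  0.254 0.109]
[384. 319.] 169 ztop 0.025 mean [0.527 0.445 0.02 ] circ [0.514 0.443] 0.08 bb [0.435 0.438 0.015] [0.594 0.45  0.026]
handle ((0.4948423504829407, -0.17961502075195312), (0.26587849855422974, 0.07815675437450409), 26.632835388183594) [ 0.50348102 -0.17416707  0.13339786]
tote ((0.4946644902229309, -0.17992186546325684), (0.2665693461894989, 0.1728580892086029), 27.078136444091797)
```

```bash
cat >> h.py <<'E'
from scipy.spatial.transform import Rotation as Ro
def pose():
    from station import r
    s=r.observe();return np.array(s["ee_pos"]),Ro.from_euler("xyz",s["tcp_rot"],degrees=True),s
def side(p,head=-90,roll=0):
    """tool heading (deg, world) pitched p deg below horizontal, closing axis level, beaker-up = -tool x"""
    h,q=np.radians([head,p]);z=np.array([np.cos(q)*np.cos(h),np.cos(q)*np.sin(h),-np.sin(q)])
    y=np.cross([0,0,-1],z);y/=-np.linalg.norm(y)*-1;x=np.cross(y,z)
    if x[2]>0:y,x=-y,-x
    return Ro.from_matrix(np.c_[x,y,z])*Ro.from_rotvec([0,0,np.radians(roll)])
def rel(P,R,show=True):
    p,Q,s=pose();d=Q.inv().apply(np.array(P)-p)*1e3;w=(Q.inv()*R).as_rotvec()
    if show:print("t",round(float(s["time_s"]),2),"shift",d.round(1).tolist(),"rot",w.round(3).tolist(),"deg",round(np.degrees(np.linalg.norm(w)),1))
    return d,w
def st():
    p,Q,s=pose();print("t",round(float(s["time_s"]),2),"p",p.round(4),"z",Q.as_matrix()[:,2].round(3),"x",Q.as_matrix()[:,0].round(3),"y",Q.as_matrix()[:,1].round(3),"q",np.round(s["joint_pos"],1),"F",np.round(s["ft_force"],1),"open",round(float(s["opening"]),4),"g",round(float(s["gripper_force"]),1))
E
python3 - <<'E'
from h import *
print(side(30).as_matrix().round(2))
rel([.42,0.05,.45],side(60))
E
```

```text
[[-0.    1.    0.  ]
 [ 0.5   0.   -0.87]
 [-0.87 -0.   -0.5 ]]
t 0.1 shift [398.8, -434.0, -45.4] rot [-0.293, -0.469, -1.086] deg 69.8
```

{"api": "move_arm", "payload": {"increments": [[[400, -434, -45], [-0.293, -0.469, -1.086]], [[400, -434, -45], [-0.293, -0.469, -1.086]], [[400, -434, -45], [-0.293, -0.469, -1.086]], [[400, -434, -45], [-0.293, -0.469, -1.086]], [[400, -434, -45], [-0.293, -0.469, -1.086]], [[400, -434, -45], [-0.293, -0.469, -1.086]], [[400, -434, -45], [-0.293, -0.469, -1.086]], [[400, -434, -45], [-0.293, -0.469, -1.086]], [[400, -434, -45], [-0.293, -0.469, -1.086]], [[400, -434, -45], [-0.293, -0.469, -1.086]]], "fingers": 94}}

```text
time_s: 1.35
ee_pos: [0.4213, 0.0532, 0.4496]
tcp_rot: [179.9, 30.1, 90.2]
ft_force: [0.1, 0.4, -0.6]
opening: 0.0941
gripper_force: 0.0
```

```bash
python3 - <<'E'
from h import *
st()
rel([.53,0.46,.30],side(30))
E
```

```text
t 1.35 p [0.4213 0.0532 0.4496] z [ 0.003 -0.501 -0.865] x [-0.003  0.865 -0.501] y [1.    0.004 0.001] q [  5.2  -6.5 104.4 -30.1  85.6   8.2] F [ 0.1  0.4 -0.6] open 0.0941 g 0.0
t 1.35 shift [426.7, 110.2, -74.1] rot [0.003, -0.522, 0.002] deg 29.9
```

```bash
python3 - <<'E'
from h import *
print(side(35,90).as_matrix().round(2))
rel([.47,0.0,.42],side(80,90,-60))
p,Q,s=pose();print((Q.inv()*side(80,90,-70)).as_rotvec())
E
```

```text
[[-0.   -1.    0.  ]
 [-0.57  0.    0.82]
 [-0.82  0.   -0.57]]
t 1.35 shift [-31.4, 48.4, 52.4] rot [0.729, 0.419, 1.998] deg 124.2
[0.66898497 0.46625293 1.8340399 ]
```

{"api": "move_arm", "payload": {"increments": [[[-31, 48, 52], [0.66, 0.46, 1.83]], [[-31, 48, 52], [0.66, 0.46, 1.83]], [[-31, 48, 52], [0.66, 0.46, 1.83]], [[-31, 48, 52], [0.66, 0.46, 1.83]], [[-31, 48, 52], [0.66, 0.46, 1.83]], [[-31, 48, 52], [0.66, 0.46, 1.83]], [[-31, 48, 52], [0.66, 0.46, 1.83]], [[-31, 48, 52], [0.66, 0.46, 1.83]], [[-31, 48, 52], [0.66, 0.46, 1.83]], [[-31, 48, 52], [0.66, 0.46, 1.83]]]}}

```text
time_s: 2.6
ee_pos: [0.469, -0.0026, 0.4197]
tcp_rot: [-172.9, 4.0, -13.3]
ft_force: [-0.2, 0.3, 0.2]
opening: 0.0941
gripper_force: 0.0
```

```bash
python3 - <<'E'
from h import *
st()
R=side(35,90)
rel(np.array([.535,.218,.075])-.27*R.as_matrix()[:,2],R)
E
```

```text
t 2.6 p [ 0.469  -0.0026  0.4197] z [-0.04   0.136 -0.99 ] x [ 0.971 -0.229 -0.07 ] y [-0.236 -0.964 -0.123] q [-13.1  -1.2 100.9   7.1  84.4  89.5] F [-0.2  0.3  0.2] open 0.0941 g 0.0
t 2.6 shift [77.6, 8.2, 185.2] rot [0.577, -0.669, 1.235] deg 87.0
```

{"api": "move_arm", "payload": {"increments": [[[8, 1, 19], [0.058, -0.067, 0.124]], [[16, 2, 37], [0.115, -0.134, 0.247]], [[23, 2, 56], [0.173, -0.201, 0.37]], [[31, 3, 74], [0.231, -0.268, 0.494]], [[39, 4, 93], [0.289, -0.335, 0.618]], [[47, 5, 111], [0.346, -0.401, 0.741]], [[54, 6, 130], [0.404, -0.468, 0.865]], [[62, 7, 148], [0.462, -0.535, 0.988]], [[70, 7, 167], [0.519, -0.602, 1.112]], [[77.6, 8.2, 185.2], [0.577, -0.669, 1.235]]], "fingers": 90}}

```text
time_s: 3.85
ee_pos: [0.5353, -0.0031, 0.2294]
tcp_rot: [179.7, 55.0, -90.1]
ft_force: [0.3, -1.2, 0.3]
opening: 0.0901
gripper_force: 0.0
```

```bash
python3 - <<'E'
from h import *
st()
R=side(35,90)
rel(np.array([.535,.218,.075])-.27*R.as_matrix()[:,2],R)
from station import r
p,Q,s=pose();c=r.capture("wrist");cv2.imwrite("pics/w1.png",c["pixels"][:,:,::-1])
T=np.eye(4);T[:3,:3]=Q.as_matrix();T[:3,3]=p
w=cloud(c,T@c["hand_eye"]);np.save("w1.npy",w)
m=(w[...,2]>.095)&(w[...,2]<.115)&(w[...,1]>.16)&(w[...,1]<.29)&(abs(w[...,0]-.535)<.07)
q=w[m];print(len(q),cv2.minEnclosingCircle(q[:,:2].astype(np.float32)),q.min(0),q.max(0))
E
```

```text
t 3.85 p [ 0.5353 -0.0031  0.2294] z [-0.003  0.819 -0.574] x [-0.001 -0.574 -0.819] y [-1.    -0.002  0.003] q [-21.7  26.5 101.   49.9  83.9 138. ] F [ 0.3 -1.2  0.3] open 0.0901 g 0.0
t 3.85 shift [-0.3, 0.3, -0.3] rot [0.003, 0.0, -0.001] deg 0.2
2145 ((0.5340672731399536, 0.21657420694828033), 0.037123121321201324) [0.49798613 0.17981295 0.09500243] [0.56998664 0.25264828 0.10675667]
```

View pics/w1.png

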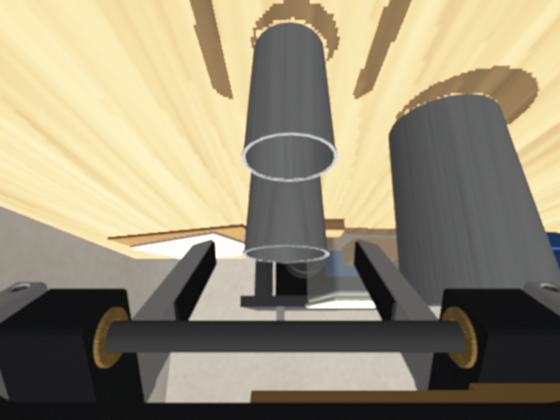

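The wrist view (upside down) shows the small look-alike at about (290,95), nearest. The knob beaker's rim is centred between the fingers at about (288,253), and the large one is on the right at (455,180), clear of the fingers.

{"api": "move_arm", "payload": {"increments": [[[0, 0, 12], [0, 0, 0]], [[0, 0, 24], [0, 0, 0]], [[0, 1, 36], [0, 0, 0]], [[0, 1, 48], [0, 0, 0]], [[0, 1, 60], [0, 0, 0]], [[0, 1, 70], [0, 0, 0]], [[0, 1, 78], [0, 0, 0]], [[0, 1, 84], [0, 0, 0]], [[0, 1, 89], [0, 0, 0]], [[0, 1, 89], [0, 0, 0]]]}}

```text
time_s: 5.15
ee_pos: [0.5337, 0.0699, 0.1791]
tcp_rot: [-180.0, 54.9, -89.6]
ft_force: [-0.2, -0.2, -0.1]
opening: 0.0904
gripper_force: 0.0
```

{"api": "move_arm", "payload": {"increments": [[[0, 0, 0], [0, 0, 0]], [[0, 0, 0], [0, 0, 0]], [[0, 0, 0], [0, 0, 0]], [[0, 0, 0], [0, 0, 0]], [[0, 0, 0], [0, 0, 0]], [[0, 0, 0], [0, 0, 0]], [[0, 0, 0], [0, 0, 0]], [[0, 0, 0], [0, 0, 0]], [[0, 0, 0], [0, 0, 0]], [[0, 0, 0], [0, 0, 0]]], "fingers": 55, "newtons": 25}}

```text
time_s: 6.4
ee_pos: [0.5341, 0.0697, 0.1794]
tcp_rot: [-179.9, 54.9, -89.6]
ft_force: [0.8, -0.8, 1.1]
opening: 0.0681
gripper_force: 24.9
```

```bash
cat >> h.py <<'E'
PT=np.array([.495,-.181,0]);YT=27.
def tote(x,y,z):
    a=np.radians(YT);return PT+[x*np.cos(a)-y*np.sin(a),x*np.sin(a)+y*np.cos(a),z]
def tv(x,y,z): return tote(x,y,z)-PT
def pourR(B,Rg,past,phi):
    """tool orientation with beaker axis (tool-frame B) tipped past horizontal towards -x_t"""
    a=np.radians(past);b=np.cos(a)*tv(-1,0,0)-np.sin(a)*np.array([0,0,1]);n=np.sin(a)*tv(-1,0,0)+np.cos(a)*np.array([0,0,1])
    f=np.radians(phi);e=np.cos(f)*tv(0,1,0)-np.sin(f)*n
    # tool frame: B and unit part of z perpendicular to B
    zp=np.array([0,0,1])-B[2]*B;zp/=np.linalg.norm(zp)
    M=np.c_[B,zp,np.cross(B,zp)];W=np.c_[b,e,np.cross(b,e)]
    return Ro.from_matrix(W@M.T)
E
python3 - <<'E'
from h import *
st();p,Q,s=pose()
B=Q.inv().apply([0,0,1]);print("B",B.round(3));np.save("B.npy",B)
for phi in(0,15,30,45):
    R=pourR(B,Q,27,phi);G=tote(.05,-.047,.175);P=G-.18*R.as_matrix()[:,2]
    print(phi,P.round(3),R.as_matrix().round(2).tolist())
E
```

```text
t 6.4 p [0.5341 0.0697 0.1794] z [-0.004  0.818 -0.575] x [ 0.004 -0.575 -0.818] y [-1.    -0.006 -0.001] q [-14.3  30.7 102.8  54.8  75.7 136.3] F [ 0.8 -0.8  1.1] open 0.0681 g 24.9
B [-0.818 -0.001 -0.575]
0 [ 0.546 -0.373  0.128] [[0.91, 0.41, 0.09], [-0.18, 0.21, 0.96], [0.37, -0.89, 0.26]]
15 [ 0.528 -0.377  0.162] [[0.84, 0.51, 0.18], [-0.19, -0.03, 0.98], [0.51, -0.86, 0.07]]
30 [ 0.507 -0.371  0.194] [[0.76, 0.58, 0.3], [-0.17, -0.27, 0.95], [0.63, -0.77, -0.1]]
45 [ 0.484 -0.356  0.221] [[0.67, 0.61, 0.43], [-0.11, -0.48, 0.87], [0.73, -0.63, -0.25]]
```

{"api": "move_arm", "payload": {"increments": [[[-6, 0, -4], [0, 0, 0]], [[-18, 0, -13], [0, 0, 0]], [[-33, 0, -23], [0, 0, 0]], [[-49, 0, -35], [0, 0, 0]], [[-66, 0, -46], [0, 0, 0]], [[-83, 0, -58], [0, 0, 0]], [[-100, 0, -70], [0, 0, 0]], [[-115, 0, -81], [0, 0, 0]], [[-127, 0, -89], [0, 0, 0]], [[-135, 0, -95], [0, 0, 0]]]}}

```text
time_s: 7.65
ee_pos: [0.5338, 0.0697, 0.3453]
tcp_rot: [-179.9, 54.9, -89.6]
ft_force: [1.1, -0.7, -2.3]
opening: 0.068
gripper_force: 25.0
```

```bash
python3 - <<'E'
from h import *
st();R=side(35,92)
rel(tote(.05,-.047,.24)-.18*R.as_matrix()[:,2],R)
E
```

```text
t 7.65 p [0.5338 0.0697 0.3453] z [-0.004  0.818 -0.575] x [ 0.004 -0.575 -0.818] y [-1.    -0.006 -0.001] q [-14.3  14.7 100.1  52.4  86.8 151.5] F [ 1.1 -0.7 -2.3] open 0.068 g 25.0
t 7.65 shift [241.9, -29.8, -340.2] rot [-0.024, -0.002, -0.016] deg 1.7
```

{"api": "move_arm", "payload": {"increments": [[[10, -1, -14], [0, 0, -0.02]], [[30, -4, -42], [0, 0, -0.06]], [[58, -7, -82], [0, 0, -0.12]], [[88, -11, -124], [0, 0, -0.18]], [[118, -15, -166], [0, 0, -0.24]], [[148, -18, -208], [0, 0, -0.3]], [[178, -22, -250], [0, 0, -0.36]], [[208, -26, -292], [0, 0, -0.42]], [[230, -29, -324], [0, 0, -0.47]], [[242, -30, -340], [0, 0, -0.5]]]}}

```text
time_s: 8.9
ee_pos: [0.5652, -0.3511, 0.3403]
tcp_rot: [-145.7, 45.9, -46.2]
ft_force: [0.3, 1.0, -1.7]
opening: 0.0685
gripper_force: 25.0
```

```bash
python3 - <<'E'
from h import *
st();B=np.load("B.npy");p,Q,s=pose();G0=p+.18*Q.as_matrix()[:,2]
print("beaker axis",Q.apply(B).round(2),"G",G0.round(3),"want",tote(.05,-.047,.24).round(3))
for phi in(20,30):
    R=pourR(B,Q,0,phi);rel(tote(.05,-.047,.2)-.18*R.as_matrix()[:,2],R)
    w=(Q.inv()*R).as_rotvec()
    for i in range(1,11):
        f=i/10;q=Q*Ro.from_rotvec(w*f);P=G0+f*(tote(.05,-.047,.2)-G0)-.18*q.as_matrix()[:,2]
        print([np.round(Q.inv().apply(P-p)*1e3).astype(int).tolist(),(w*f).round(3).tolist()],end=", ")
    print()
E
```

```text
t 8.9 p [ 0.5652 -0.3511  0.3403] z [-0.003  0.818 -0.575] x [ 0.481 -0.503 -0.718] y [-0.876 -0.279 -0.393] q [-46.3  36.8  68.7  38.3 114.7 108.2] F [ 0.3  1.  -1.7] open 0.0685 g 25.0
beaker axis [-0.39 -0.06  0.92] G [ 0.565 -0.204  0.237] want [ 0.561 -0.2    0.24 ]
t 8.9 shift [58.1, 70.3, 35.9] rot [0.386, 0.007, -1.187] deg 71.5
[[3, 9, 3], [0.039, 0.001, -0.119]], [[6, 17, 5], [0.077, 0.001, -0.237]], [[10, 26, 8], [0.116, 0.002, -0.356]], [[15, 34, 12], [0.155, 0.003, -0.475]], [[21, 41, 15], [0.193, 0.003, -0.594]], [[27, 48, 19], [0.232, 0.004, -0.712]], [[34, 55, 23], [0.27, 0.005, -0.831]], [[42, 61, 27], [0.309, 0.005, -0.95]], [[50, 66, 32], [0.348, 0.006, -1.069]], [[58, 70, 36], [0.386, 0.007, -1.187]], 
t 8.9 shift [34.1, 62.8, 30.5] rot [0.263, 0.111, -1.278] deg 75.0
[[1, 7, 2], [0.026, 0.011, -0.128]], [[2, 13, 5], [0.053, 0.022, -0.256]], [[4, 20, 8], [0.079, 0.033, -0.383]], [[6, 27, 11], [0.105, 0.044, -0.511]], [[9, 34, 14], [0.131, 0.056, -0.639]], [[13, 40, 17], [0.158, 0.067, -0.767]], [[18, 46, 20], [0.184, 0.078, -0.894]], [[23, 52, 24], [0.21, 0.089, -1.022]], [[28, 58, 27], [0.236, 0.1, -1.15]], [[34, 63, 30], [0.263, 0.111, -1.278]],
```

{"api": "move_arm", "payload": {"increments": [[[1, 7, 2], [0.026, 0.011, -0.128]], [[2, 13, 5], [0.053, 0.022, -0.256]], [[4, 20, 8], [0.079, 0.033, -0.383]], [[6, 27, 11], [0.105, 0.044, -0.511]], [[9, 34, 14], [0.131, 0.056, -0.639]], [[13, 40, 17], [0.158, 0.067, -0.767]], [[18, 46, 20], [0.184, 0.078, -0.894]], [[23, 52, 24], [0.21, 0.089, -1.022]], [[28, 58, 27], [0.236, 0.1, -1.15]], [[34, 63, 30], [0.263, 0.111, -1.278]]]}}

```text
time_s: 10.15
ee_pos: [0.5263, -0.3587, 0.274]
tcp_rot: [-115.2, -17.0, -4.1]
ft_force: [-0.0, -0.1, -1.1]
opening: 0.0683
gripper_force: 25.0
```

```bash
python3 - <<'E'
from h import *
from station import r
st();B=np.load("B.npy");p,Q,s=pose();G0=p+.18*Q.as_matrix()[:,2]
print("beaker axis",Q.apply(B).round(2),"G",G0.round(3))
R=pourR(B,Q,30,30);Gt=tote(.05,-.047,.175);w=(Q.inv()*R).as_rotvec()
for i in range(1,11):
        f=i/10;q=Q*Ro.from_rotvec(w*f);P=G0+f*(Gt-G0)-.18*q.as_matrix()[:,2]
        print([np.round(Q.inv().apply(P-p)*1e3).astype(int).tolist(),(w*f).round(3).tolist()],end=", ")
c=r.capture("top");cv2.imwrite("pics/t2.png",cv2.resize(c["pixels"][130:330,230:500,::-1],None,fx=2.5,fy=2.5))
E
```

```text
t 10.15 p [ 0.5263 -0.3587  0.274 ] z [ 0.189  0.893 -0.408] x [ 0.954 -0.069  0.292] y [ 0.232 -0.444 -0.865] q [-51.3  38.8  77.5  48.6 109.8  28.9] F [-0.  -0.1 -1.1] open 0.0683 g 25.0
beaker axis [-0.89 -0.46 -0.  ] G [ 0.56  -0.198  0.201]
[[-5, 7, 1], [0.026, 0.026, -0.037]], [[-10, 14, 2], [0.052, 0.053, -0.073]], [[-15, 22, 4], [0.077, 0.079, -0.11]], [[-20, 29, 5], [0.103, 0.105, -0.147]], [[-25, 37, 7], [0.129, 0.132, -0.184]], [[-29, 44, 9], [0.155, 0.158, -0.22]], [[-33, 52, 12], [0.181, 0.184, -0.257]], [[-37, 60, 15], [0.206, 0.211, -0.294]], [[-41, 68, 17], [0.232, 0.237, -0.331]], [[-44, 76, 20], [0.258, 0.263, -0.367]],
```

View pics/t2.png

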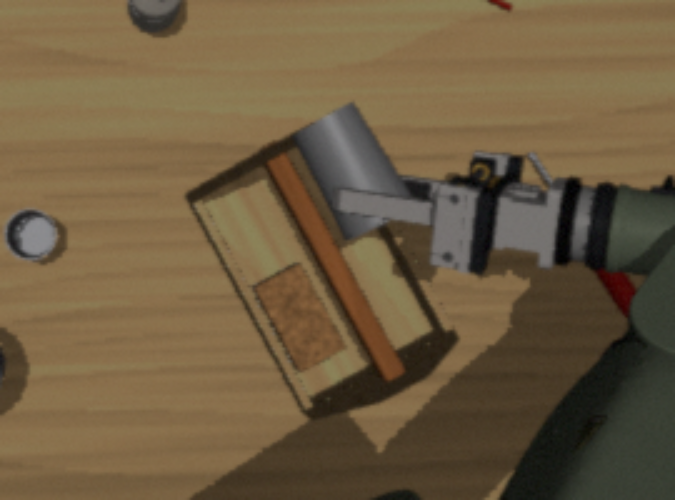

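The crop shows the beaker horizontal over the empty -y bay, mouth at about (365,230) pointing along the bay toward the robot. Now the pour.

{"api": "move_arm", "payload": {"increments": [[[-5, 7, 1], [0.026, 0.026, -0.037]], [[-10, 14, 2], [0.052, 0.053, -0.073]], [[-15, 22, 4], [0.077, 0.079, -0.11]], [[-20, 29, 5], [0.103, 0.105, -0.147]], [[-25, 37, 7], [0.129, 0.132, -0.184]], [[-29, 44, 9], [0.155, 0.158, -0.22]], [[-33, 52, 12], [0.181, 0.184, -0.257]], [[-37, 60, 15], [0.206, 0.211, -0.294]], [[-41, 68, 17], [0.232, 0.237, -0.331]], [[-44, 76, 20], [0.258, 0.263, -0.367]]]}}

```text
time_s: 11.45
ee_pos: [0.5059, -0.3715, 0.188]
tcp_rot: [-95.1, -41.0, -14.5]
ft_force: [0.0, -0.4, -1.4]
opening: 0.0682
gripper_force: 24.9
```

{"api": "move_arm", "payload": {"increments": [[[0, 0, 0], [0, 0, 0]], [[0, 0, 0], [0, 0, 0]], [[0, 0, 0], [0, 0, 0]], [[0, 0, 0], [0, 0, 0]], [[0, 0, 0], [0, 0, 0]], [[0, 0, 0], [0, 0, 0]], [[0, 0, 0], [0, 0, 0]], [[0, 0, 0], [0, 0, 0]], [[0, 0, 0], [0, 0, 0]], [[0, 0, 0], [0, 0, 0]]]}}

```text
time_s: 12.7
ee_pos: [0.5066, -0.3706, 0.189]
tcp_rot: [-95.2, -41.1, -14.3]
ft_force: [0.4, 0.3, -1.4]
opening: 0.0685
gripper_force: 24.9
```

```bash
python3 - <<'E'
from h import *
from station import r
st();B=np.load("B.npy");p,Q,s=pose();G0=p+.18*Q.as_matrix()[:,2]
print("beaker axis",Q.apply(B).round(2),"G",G0.round(3))
c=r.capture("top");a=cv2.resize(c["pixels"][160:320,290:430,::-1],None,fx=3,fy=3)
d=r.capture("scene");b=cv2.resize(d["pixels"][90:230,200:330,::-1],None,fx=3,fy=3)
h=max(a.shape[0],b.shape[0]);f=lambda i:cv2.copyMakeBorder(i,0,h-i.shape[0],0,0,0)
cv2.imwrite("pics/t3.png",cv2.resize(np.hstack([f(a),f(b)]),None,fx=.97,fy=.97))
E
```

```text
t 12.7 p [ 0.5066 -0.3706  0.189 ] z [ 0.304  0.95  -0.069] x [ 0.731 -0.187  0.657] y [ 0.611 -0.25  -0.751] q [-54.8  49.2  78.7  62.  115.6   3.1] F [ 0.4  0.3 -1.4] open 0.0685 g 24.9
beaker axis [-0.77 -0.39 -0.5 ] G [ 0.561 -0.2    0.177]
```

View pics/t3.png

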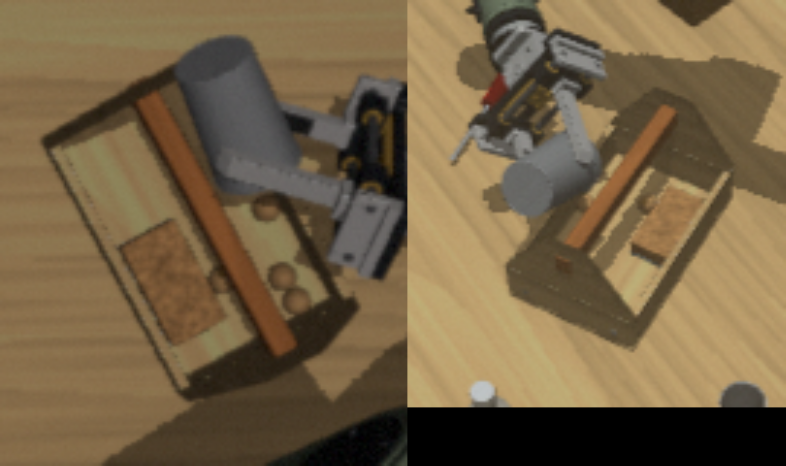

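All four knobs lie in the tote: in the left panel at (265,207), (283,275), (297,300) and (218,280, next to the block). The next moves tip the beaker back up and return it.

```bash
cat >> h.py <<'E'
def path(p,Q,Gt,R,n=10):
    G0=p+.18*Q.as_matrix()[:,2];w=(Q.inv()*R).as_rotvec();o=[]
    for i in range(1,n+1):
        f=i/n;f=f*f*(3-2*f)*.5+f*.5;q=Q*Ro.from_rotvec(w*f);P=G0+f*(Gt-G0)-.18*q.as_matrix()[:,2]
        o.append([np.round(Q.inv().apply(P-p)*1e3).astype(int).tolist(),(w*f).round(3).tolist()])
    print("deg",np.degrees(np.linalg.norm(w)).round(),o);return Gt-.18*R.as_matrix()[:,2]
E
python3 - <<'E'
from h import *
B=np.load("B.npy");p,Q,s=pose()
R1=pourR(B,Q,-20,25);p1=path(p,Q,tote(.05,-.047,.25),R1)
R2=side(35,91,-25);G2=np.array([.555,-.08,.26]);p2=path(p1,R1,G2,R2)
R3=side(35,90);path(p2,R2,np.array([.535,.218,.15]),R3)
E
```

```text
deg 50.0 [[[8, -8, 0], [-0.024, -0.026, 0.043]], [[19, -18, 0], [-0.057, -0.061, 0.103]], [[32, -30, 0], [-0.097, -0.104, 0.175]], [[48, -42, 2], [-0.142, -0.151, 0.255]], [[65, -54, 4], [-0.188, -0.201, 0.339]], [[82, -65, 7], [-0.235, -0.251, 0.423]], [[98, -75, 10], [-0.28, -0.298, 0.503]], [[112, -82, 14], [-0.319, -0.341, 0.574]], [[124, -88, 17], [-0.353, -0.376, 0.634]], [[133, -92, 20], [-0.377, -0.402, 0.677]]]
deg 60.0 [[[-1, -5, 6], [-0.005, -0.001, 0.067]], [[-2, -13, 15], [-0.013, -0.001, 0.158]], [[-3, -22, 25], [-0.022, -0.003, 0.268]], [[-4, -32, 37], [-0.032, -0.004, 0.391]], [[-5, -42, 49], [-0.043, -0.005, 0.52]], [[-6, -52, 61], [-0.053, -0.006, 0.649]], [[-6, -62, 72], [-0.063, -0.007, 0.771]], [[-7, -70, 83], [-0.072, -0.008, 0.882]], [[-7, -77, 91], [-0.08, -0.009, 0.973]], [[-7, -82, 98], [-0.085, -0.01, 1.04]]]
deg 26.0 [[[-5, -1, 20], [0.001, 0.0, 0.029]], [[-12, -3, 47], [0.002, 0.0, 0.068]], [[-21, -5, 79], [0.004, 0.001, 0.115]], [[-30, -7, 116], [0.005, 0.001, 0.168]], [[-40, -9, 154], [0.007, 0.002, 0.223]], [[-50, -11, 192], [0.009, 0.002, 0.279]], [[-60, -14, 228], [0.01, 0.002, 0.331]], [[-68, -16, 261], [0.012, 0.003, 0.378]], [[-76, -17, 288], [0.013, 0.003, 0.418]], [[-81, -18, 307], [0.014, 0.003, 0.446]]]
```

{"api": "move_arm", "payload": {"increments": [[[8, -8, 0], [-0.024, -0.026, 0.043]], [[19, -18, 0], [-0.057, -0.061, 0.103]], [[32, -30, 0], [-0.097, -0.104, 0.175]], [[48, -42, 2], [-0.142, -0.151, 0.255]], [[65, -54, 4], [-0.188, -0.201, 0.339]], [[82, -65, 7], [-0.235, -0.251, 0.423]], [[98, -75, 10], [-0.28, -0.298, 0.503]], [[112, -82, 14], [-0.319, -0.341, 0.574]], [[124, -88, 17], [-0.353, -0.376, 0.634]], [[133, -92, 20], [-0.377, -0.402, 0.677]]]}}

```text
time_s: 14.05
ee_pos: [0.5538, -0.3532, 0.3448]
tcp_rot: [-121.6, 2.9, -4.4]
ft_force: [-0.2, 0.3, -0.5]
opening: 0.0685
gripper_force: 25.0
```

{"api": "move_arm", "payload": {"increments": [[[-1, -5, 6], [-0.005, -0.001, 0.067]], [[-2, -13, 15], [-0.013, -0.001, 0.158]], [[-3, -22, 25], [-0.022, -0.003, 0.268]], [[-4, -32, 37], [-0.032, -0.004, 0.391]], [[-5, -42, 49], [-0.043, -0.005, 0.52]], [[-6, -52, 61], [-0.053, -0.006, 0.649]], [[-6, -62, 72], [-0.063, -0.007, 0.771]], [[-7, -70, 83], [-0.072, -0.008, 0.882]], [[-7, -77, 91], [-0.08, -0.009, 0.973]], [[-7, -82, 98], [-0.085, -0.01, 1.04]]]}}

```text
time_s: 15.3
ee_pos: [0.5572, -0.2263, 0.3632]
tcp_rot: [-149.0, 48.0, -50.0]
ft_force: [0.4, -0.2, -1.5]
opening: 0.0682
gripper_force: 25.0
```

```bash
python3 - <<'E'
from h import *
st();B=np.load("B.npy");p,Q,s=pose();print(Q.apply(B),p+.18*Q.as_matrix()[:,2])
path(p,Q,np.array([.534,.217,.13]),Ro.from_euler("xyz",[-179.9,54.9,-89.6],degrees=True))
E
```

```text
t 15.3 p [ 0.5572 -0.2263  0.3632] z [-0.015  0.819 -0.573] x [ 0.43  -0.513 -0.743] y [-0.903 -0.257 -0.345] q [-39.1  26.7  81.3  41.5 108.9 115.4] F [ 0.4 -0.2 -1.5] open 0.0682 g 25.0
[-0.34220137 -0.05173687  0.93820121] [ 0.55456052 -0.07887285  0.25998157]
deg 25.0 [[[-4, -1, 20], [0.001, 0.0, 0.028]], [[-10, -2, 48], [0.002, 0.001, 0.067]], [[-17, -3, 82], [0.003, 0.001, 0.114]], [[-24, -4, 119], [0.004, 0.002, 0.166]], [[-32, -6, 159], [0.005, 0.002, 0.22]], [[-40, -7, 198], [0.006, 0.003, 0.275]], [[-48, -8, 235], [0.008, 0.003, 0.327]], [[-55, -9, 269], [0.009, 0.004, 0.373]], [[-61, -10, 297], [0.009, 0.004, 0.412]], [[-65, -11, 317], [0.01, 0.004, 0.44]]]
```

{"api": "move_arm", "payload": {"increments": [[[-5, -2, 19], [0.001, 0.0, 0.028]], [[-13, -4, 45], [0.002, 0.001, 0.067]], [[-23, -6, 78], [0.003, 0.001, 0.114]], [[-32, -8, 113], [0.004, 0.002, 0.166]], [[-43, -11, 150], [0.005, 0.002, 0.22]], [[-54, -13, 187], [0.006, 0.003, 0.275]], [[-64, -15, 222], [0.008, 0.003, 0.327]], [[-74, -17, 255], [0.009, 0.004, 0.373]], [[-82, -19, 281], [0.009, 0.004, 0.412]], [[-87, -21, 300], [0.01, 0.004, 0.44]]]}}

```text
time_s: 16.55
ee_pos: [0.5335, 0.0705, 0.262]
tcp_rot: [-179.9, 54.9, -89.5]
ft_force: [-0.6, -1.0, -0.9]
opening: 0.0681
gripper_force: 25.0
```

```bash
python3 - <<'E'
from h import *
st();B=np.load("B.npy");p,Q,s=pose();print(Q.apply(B),p+.18*Q.as_matrix()[:,2])
rel([.5341,.0697,.1804],Ro.from_euler("xyz",[-179.9,54.9,-89.6],degrees=True))
E
```

```text
t 16.55 p [0.5335 0.0705 0.262 ] z [-0.005  0.818 -0.575] x [ 0.005 -0.575 -0.818] y [-1.    -0.007 -0.001] q [-14.2  22.  102.4  53.3  81.  143.8] F [-0.6 -1.  -0.9] open 0.0681 g 25.0
[-2.12247713e-04 -5.66998018e-04  9.99999817e-01] [0.5325883  0.21776238 0.15855365]
t 16.55 shift [67.2, -0.5, 46.3] rot [0.001, 0.0, 0.001] deg 0.1
```

{"api": "move_arm", "payload": {"increments": [[[8, 0, 5], [0, 0, 0]], [[18, 0, 12], [0, 0, 0]], [[28, 0, 20], [0, 0, 0]], [[38, 0, 27], [0, 0, 0]], [[47, 0, 33], [0, 0, 0]], [[54, 0, 38], [0, 0, 0]], [[60, 0, 42], [0, 0, 0]], [[64, 0, 45], [0, 0, 0]], [[67, 0, 47], [0, 0, 0]], [[67.5, 0, 47.3], [0, 0, 0]]]}}

```text
time_s: 17.8
ee_pos: [0.5348, 0.0687, 0.1803]
tcp_rot: [-179.7, 54.9, -89.4]
ft_force: [0.1, 0.7, -1.0]
opening: 0.0684
gripper_force: 25.0
```

{"api": "move_arm", "payload": {"increments": [[[0, 0, 0], [0, 0, 0]], [[0, 0, 0], [0, 0, 0]], [[0, 0, 0], [0, 0, 0]], [[0, 0, 0], [0, 0, 0]], [[0, 0, 0], [0, 0, 0]], [[0, 0, 0], [0, 0, 0]], [[0, 0, 0], [0, 0, 0]], [[0, 0, 0], [0, 0, 0]], [[0, 0, 0], [0, 0, 0]], [[0, 0, 0], [0, 0, 0]]], "fingers": 90}}

```text
time_s: 19.05
ee_pos: [0.5348, 0.0686, 0.1804]
tcp_rot: [-179.7, 54.9, -89.4]
ft_force: [-0.1, 1.3, -0.7]
opening: 0.0898
gripper_force: 0.0
```

{"api": "move_arm", "payload": {"increments": [[[0, 0, -6], [0, 0, 0]], [[0, 0, -16], [0, 0, 0]], [[0, 0, -28], [0, 0, 0]], [[0, 0, -42], [0, 0, 0]], [[0, 0, -58], [0, 0, 0]], [[0, 0, -76], [0, 0, 0]], [[0, 0, -96], [0, 0, 0]], [[0, 0, -116], [0, 0, 0]], [[0, 0, -136], [0, 0, 0]], [[0, 0, -150], [0, 0, 0]]]}}

```text
time_s: 20.3
ee_pos: [0.5355, -0.0554, 0.2677]
tcp_rot: [-179.6, 54.9, -89.3]
ft_force: [-0.0, -0.2, -1.2]
opening: 0.0896
gripper_force: 0.0
```

```bash
python3 - <<'E'
from h import *
from station import r
st()
c=r.capture("top");cv2.imwrite("pics/t4.png",cv2.resize(c["pixels"][160:320,170:430,::-1],None,fx=3,fy=3))
w=cloud(c);z=w[...,2];x=w[...,0];y=w[...,1]
m=(z>.09)&(z<.12)&(abs(x-.534)<.08)&(abs(y-.217)<.06);print(cv2.minEnclosingCircle(w[m][:,:2].astype(np.float32)),z[m].max())
hsv=cv2.cvtColor(c["pixels"],cv2.COLOR_RGB2HSV)
tt=w[(z>.05)&(z<.15)&(x>.34)&(x<.68)&(y<-.04)&(y>-.33)]
print("tote",cv2.minAreaRect(tt[:,:2].astype(np.float32)))
E
```

```text
t 20.3 p [ 0.5355 -0.0554  0.2677] z [-0.002  0.818 -0.575] x [ 0.007 -0.575 -0.818] y [-1.    -0.006 -0.004] q [-26.6  24.1  98.5  46.9  90.  138.5] F [-0.  -0.2 -1.2] open 0.0896 g 0.0
((0.5370166301727295, 0.21632567048072815), 0.036406759172677994) 0.11117114172299658
tote ((0.49519413709640503, -0.18160146474838257), (0.26257193088531494, 0.17037731409072876), 26.708332061767578)
```

View pics/t4.png

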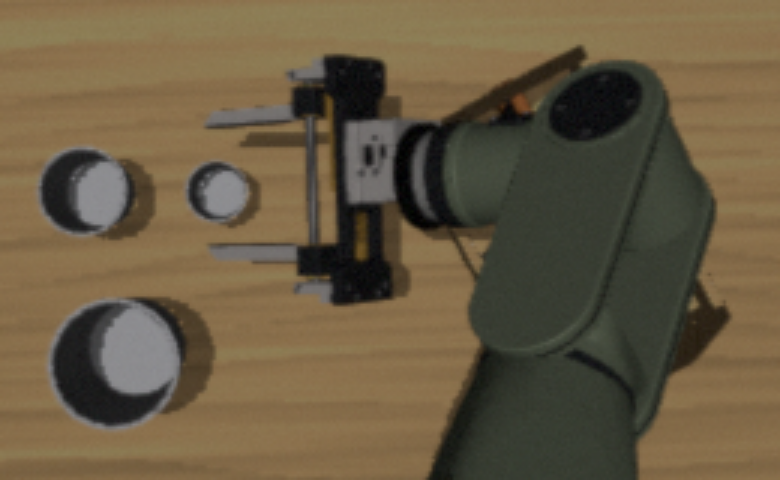

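The beaker stands upright and empty at (85,190), with the small one at (218,190) and the large one at (115,360) undisturbed. The arm now goes up and turns tool-down over the tote handle.

```bash
python3 - <<'E'
from h import *
R=Ro.from_euler("xyz",[180,0,27],degrees=True)
P=tote(-.004,0,.118+.18+.14);print(P);d,w=rel(P,R)
E
```

```text
[ 0.49143597 -0.18281596  0.438     ]
t 20.35 shift [-66.0, 44.2, -201.0] rot [-0.965, 0.587, -1.853] deg 124.3
```

{"api": "move_arm", "payload": {"increments": [[[-30, 0, -21], [0, 0, 0]], [[-70, 0, -52], [-0.08, 0.05, -0.154]], [[-105, 0, -85], [-0.16, 0.1, -0.31]], [[-105, 8, -105], [-0.24, 0.147, -0.463]], [[-100, 14, -120], [-0.32, 0.196, -0.617]], [[-95, 19, -135], [-0.4, 0.244, -0.772]], [[-90, 24, -150], [-0.48, 0.293, -0.926]], [[-85, 29, -165], [-0.56, 0.342, -1.08]], [[-80, 34, -180], [-0.64, 0.39, -1.235]], [[-72, 40, -193], [-0.72, 0.44, -1.39]]]}}

```text
time_s: 21.6
ee_pos: [0.4954, -0.1711, 0.4365]
tcp_rot: [-168.3, 11.1, 1.8]
ft_force: [-0.5, -0.3, -0.7]
opening: 0.0898
gripper_force: 0.0
```

```bash
python3 - <<'E'
from h import *
st();rel(tote(-.004,0,.438),Ro.from_euler("xyz",[180,0,27],degrees=True))
E
```

```text
t 21.6 p [ 0.4954 -0.1711  0.4365] z [-0.195  0.197 -0.961] x [ 0.981  0.03  -0.193] y [-0.009 -0.98  -0.199] q [-29.7   8.9  88.6   4.3  98.   59.7] F [-0.5 -0.3 -0.7] open 0.0898 g 0.0
t 21.6 shift [-4.5, 11.2, -3.0] rot [-0.243, 0.146, -0.457] deg 30.8
```

{"api": "move_arm", "payload": {"increments": [[[-1, 3, -1], [-0.061, 0.036, -0.114]], [[-2, 6, -2], [-0.122, 0.073, -0.228]], [[-3, 9, -2], [-0.182, 0.109, -0.342]], [[-4.5, 11.2, -3], [-0.243, 0.146, -0.457]], [[-4.5, 11.2, -3], [-0.243, 0.146, -0.457]], [[-4.5, 11.2, -3], [-0.243, 0.146, -0.457]], [[-4.5, 11.2, -3], [-0.243, 0.146, -0.457]], [[-4.5, 11.2, -3], [-0.243, 0.146, -0.457]], [[-4.5, 11.2, -3], [-0.243, 0.146, -0.457]], [[-4.5, 11.2, -3], [-0.243, 0.146, -0.457]]], "fingers": 64}}

```text
time_s: 22.85
ee_pos: [0.4915, -0.1826, 0.4379]
tcp_rot: [-179.9, 0.1, 26.6]
ft_force: [0.7, -0.6, -0.4]
opening: 0.0638
gripper_force: 0.0
```

```bash
python3 - <<'E'
from h import *
from station import r
st();p,Q,s=pose();c=r.capture("wrist");cv2.imwrite("pics/w5.png",c["pixels"][:,:,::-1])
T=np.eye(4);T[:3,:3]=Q.as_matrix();T[:3,3]=p
w=cloud(c,T@c["hand_eye"]);z=w[...,2]
hs=cv2.cvtColor(c["pixels"],cv2.COLOR_RGB2HSV)
a=np.radians(27);d=w-PT;X=d[...,0]*np.cos(a)+d[...,1]*np.sin(a);Y=-d[...,0]*np.sin(a)+d[...,1]*np.cos(a)
m=(z>.125)&(z<.142)&(abs(X)<.10)&(abs(Y)<.035);print("handle",m.sum(),X[m].min(),X[m].max(),Y[m].min(),Y[m].max(),np.polyfit(X[m],Y[m],1),z[m].mean())
E
```

```text
t 22.85 p [ 0.4915 -0.1826  0.4379] z [-0.002  0.002 -1.   ] x [ 0.894  0.448 -0.001] y [ 0.448 -0.894 -0.002] q [-29.8   4.2  92.9   0.   83.   33.5] F [ 0.7 -0.6 -0.4] open 0.0638 g 0.0
handle 4407 -0.09993774289959084 0.09999617040010292 -0.010149594059863223 0.012038762654653347 [-0.00225399  0.00086233] 0.1357154406787458
```

View pics/w5.png

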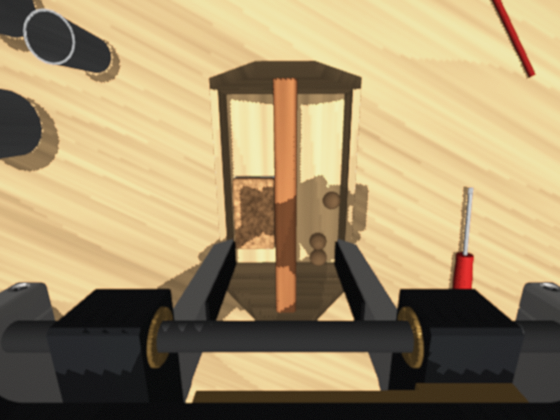

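The wrist view shows the handle running straight between the fingers (285,80–310). Three knobs are at (331,200), (318,241) and (318,257); the fourth is hidden by the rail next to the block at (255,212). The alignment is good enough to descend and grip.

{"api": "move_arm", "payload": {"increments": [[[0, -1, 12], [0, 0, 0]], [[0, -1, 30], [0, 0, 0]], [[0, -1, 50], [0, 0, 0]], [[0, -1, 70], [0, 0, 0]], [[0, -1, 90], [0, 0, 0]], [[0, -1, 106], [0, 0, 0]], [[0, -1, 120], [0, 0, 0]], [[0, -1, 130], [0, 0, 0]], [[0, -1, 137], [0, 0, 0]], [[0, -1, 140], [0, 0, 0]]]}}

```text
time_s: 24.15
ee_pos: [0.4908, -0.1815, 0.2977]
tcp_rot: [-179.9, 0.1, 26.7]
ft_force: [-0.6, 0.1, 0.3]
opening: 0.064
gripper_force: 0.0
```

{"api": "move_arm", "payload": {"increments": [[[0, 0, 0], [0, 0, 0]], [[0, 0, 0], [0, 0, 0]], [[0, 0, 0], [0, 0, 0]], [[0, 0, 0], [0, 0, 0]], [[0, 0, 0], [0, 0, 0]], [[0, 0, 0], [0, 0, 0]], [[0, 0, 0], [0, 0, 0]], [[0, 0, 0], [0, 0, 0]], [[0, 0, 0], [0, 0, 0]], [[0, 0, 0], [0, 0, 0]]], "fingers": 10, "newtons": 55}}

```text
time_s: 25.4
ee_pos: [0.491, -0.1816, 0.2982]
tcp_rot: [-179.9, 0.0, 26.7]
ft_force: [2.4, -2.9, 0.3]
opening: 0.0218
gripper_force: 55.0
```

Gripped at 21.8 mm. Next is a small test lift, then a level check.

{"api": "move_arm", "payload": {"increments": [[[0, 0, -1], [0, 0, 0]], [[0, 0, -3], [0, 0, 0]], [[0, 0, -6], [0, 0, 0]], [[0, 0, -9], [0, 0, 0]], [[0, 0, -12], [0, 0, 0]], [[0, 0, -15], [0, 0, 0]], [[0, 0, -18], [0, 0, 0]], [[0, 0, -20], [0, 0, 0]], [[0, 0, -20], [0, 0, 0]], [[0, 0, -20], [0, 0, 0]]]}}

```text
time_s: 26.65
ee_pos: [0.4908, -0.1814, 0.3178]
tcp_rot: [-179.9, 0.1, 26.7]
ft_force: [-0.1, 0.8, -5.8]
opening: 0.0215
gripper_force: 55.0
```

```bash
cat >> h.py <<'E'
def level():
    from station import r
    st();p,Q,s=pose();c=r.capture("wrist");T=np.eye(4);T[:3,:3]=Q.as_matrix();T[:3,3]=p
    w=cloud(c,T@c["hand_eye"]);z=w[...,2];a=np.radians(27);d=w-PT
    X=d[...,0]*np.cos(a)+d[...,1]*np.sin(a);Y=-d[...,0]*np.sin(a)+d[...,1]*np.cos(a)
    t=p[2]-.298
    m=(abs(z-.135-t)<.012)&(X<.11)&(X>.02)&(abs(Y)<.009);f=np.polyfit(X[m],z[m],1)
    print("lift",t.round(3),"handle slope",f.round(4))
    k=(abs(z-.06-t)<.02)&(abs(X)<.1)&(abs(abs(Y)-.0805)<.004);A=np.c_[X[k],Y[k],np.ones(k.sum())]
    print("walls",k.sum(),np.linalg.lstsq(A,z[k],rcond=None)[0].round(4))
    return c
E
python3 -c "
from h import *
level()"
```

```text
t 26.65 p [ 0.4908 -0.1814  0.3178] z [-0.002  0.002 -1.   ] x [ 0.894  0.449 -0.001] y [ 0.449 -0.894 -0.002] q [-29.8  10.8 100.5   0.   68.9  33.6] F [-0.1  0.8 -5.8] open 0.0215 g 55.0
lift 0.02 handle slope [-0.0002  0.1555]
walls 4980 [ 0.0052 -0.0295  0.0778]
```

{"api": "move_arm", "payload": {"increments": [[[0, 0, -3], [0, 0, 0]], [[0, 0, -9], [0, 0, 0]], [[0, 0, -17], [0, 0, 0]], [[0, 0, -26], [0, 0, 0]], [[0, 0, -35], [0, 0, 0]], [[0, 0, -44], [0, 0, 0]], [[0, 0, -52], [0, 0, 0]], [[0, 0, -59], [0, 0, 0]], [[0, 0, -65], [0, 0, 0]], [[0, 0, -70], [0, 0, 0]]]}}

```text
time_s: 27.95
ee_pos: [0.4909, -0.1815, 0.3882]
tcp_rot: [-179.9, 0.1, 26.7]
ft_force: [0.6, -0.3, -5.3]
opening: 0.0218
gripper_force: 55.0
```

{"api": "move_arm", "payload": {"increments": [[[0, 0, -5], [0, 0, 0]], [[0, 0, -11], [0, 0, 0]], [[0, 0, -17], [0, 0, 0]], [[0, 0, -23], [0, 0, 0]], [[0, 0, -28], [0, 0, 0]], [[0, 0, -32], [0, 0, 0]], [[0, 0, -34], [0, 0, 0]], [[0, 0, -35], [0, 0, 0]], [[0, 0, -35], [0, 0, 0]], [[0, 0, -35], [0, 0, 0]]]}}

```text
time_s: 29.2
ee_pos: [0.491, -0.1816, 0.4227]
tcp_rot: [-179.8, 0.1, 26.7]
ft_force: [0.4, -0.2, -5.9]
opening: 0.0219
gripper_force: 55.0
```

{"api": "move_arm", "payload": {"increments": [[[0, 0, 0], [0, 0, 0]], [[0, 0, 0], [0, 0, 0]], [[0, 0, 0], [0, 0, 0]], [[0, 0, 0], [0, 0, 0]], [[0, 0, 0], [0, 0, 0]], [[0, 0, 0], [0, 0, 0]], [[0, 0, 0], [0, 0, 0]], [[0, 0, 0], [0, 0, 0]], [[0, 0, 0], [0, 0, 0]], [[0, 0, 0], [0, 0, 0]]]}}

```text
time_s: 30.45
ee_pos: [0.491, -0.1816, 0.4229]
tcp_rot: [-179.9, 0.1, 26.7]
ft_force: [-0.2, 0.2, -5.6]
opening: 0.0216
gripper_force: 55.0
```

{"api": "move_arm", "payload": {"increments": [[[0, 0, 0], [0, 0, 0]], [[0, 0, 0], [0, 0, 0]], [[0, 0, 0], [0, 0, 0]], [[0, 0, 0], [0, 0, 0]], [[0, 0, 0], [0, 0, 0]], [[0, 0, 0], [0, 0, 0]], [[0, 0, 0], [0, 0, 0]], [[0, 0, 0], [0, 0, 0]], [[0, 0, 0], [0, 0, 0]], [[0, 0, 0], [0, 0, 0]]]}}

```text
time_s: 31.7
ee_pos: [0.491, -0.1816, 0.4229]
tcp_rot: [-179.9, 0.1, 26.7]
ft_force: [0.2, -0.3, -5.5]
opening: 0.0219
gripper_force: 55.0
```

```bash
python3 - <<'E'
from h import *
from station import r
c=level();d=r.capture("scene")
cv2.imwrite("pics/f.png",cv2.resize(np.hstack([c["pixels"][:320,150:450],d["pixels"][60:380,150:450]])[:,:,::-1],None,fx=1.3,fy=1.3))
E
```

```text
t 31.7 p [ 0.491  -0.1816  0.4229] z [-0.002  0.002 -1.   ] x [ 0.894  0.449 -0.001] y [ 0.449 -0.894 -0.002] q [-29.8   4.8  94.2   0.   81.2  33.6] F [ 0.2 -0.3 -5.5] open 0.0219 g 55.0
lift 0.125 handle slope [-0.0003  0.2607]
walls 5197 [ 0.0046 -0.0284  0.1831]
```

View pics/f.png

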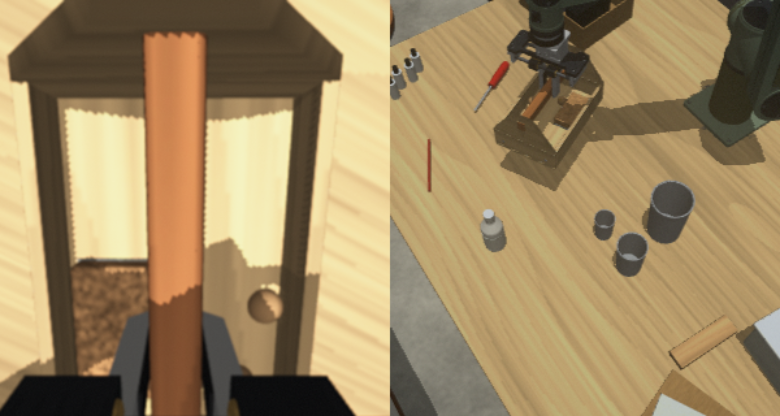

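The tote hangs level about 125 mm above the bench, with a knob visible at (265,305) and the block at (105,310). The beaker stands empty at (630,252) in the right panel, and the glue, offcut and screwdriver have not moved. Handing in.

```bash
python3 -c "
from station import r
print(r.sign_off())"
```

```text
the job is handed in; nothing more can be done
None
```

I handed the job in at about 32 s: the knobs were poured into the tote, the empty beaker stands upright on the bench, and the tote was held level about 12.5 cm above it; the final picture showed only one of the four knobs (all four were seen in the tote right after the pour), and sign-off returned no verdict.

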